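Turn the four-way tube racks small-tube side up

TASK

Two empty four-way tube racks are standing tall on their narrow sides; I need both for microtubes, lying like the one already in use at the back. Without picking anything up, tip each rack over where it stands with a light push of the fingertips, so that it drops flat onto its wide side with the 32 small holes facing up (not the 18 larger ones). Leave everything else on the bench as it is, and finish with the hand clear.

Things in the scene. Friction and masses are not known exactly. Their poses are not given: they have to be found in the camera images.
- rack_a: yellow plastic four-way tube rack to tip: hollow block 175 x 52 x 95 mm along its x, y, z, 0.14 to 0.28 kg, loose. Origin at its centre. Holes by side: +y (wide) 32 of 11 mm, 4 rows of 8, wanted on top; -y (wide) 18 of 17 mm; +z (narrow) 4 of 30 mm; -z (narrow) 24 of 8 mm. It starts standing on -z, origin 47.5 mm above the bench, turned to any angle about the vertical
- rack_b: the other rack to tip, same shape, axes and weight as rack_a, on the other half of the bench, also turned to any angle. Either rack, pushed near its top, tips about the far bottom edge and falls on by itself past 29 degrees; the pushed wide side ends on top, 52 mm up, its centre about 74 mm farther along the push
- rack_a_small_side (a point): centre of rack_a's wide side with the 32 small holes (+y side, 26 mm from its origin)
- rack_b_small_side (a point): centre of rack_b's wide side with the 32 small holes (+y side, 26 mm from its origin)
- rack_in_use: a third yellow rack of the same kind at the back, already lying with its 32 small holes up and six capped microtubes in it; not to be disturbed. Origin at its centre, 26 mm above the bench; long axis x
- pipette: white and grey hand pipette lying on the bench between the two racks, 230 mm long along its x axis, 28 mm wide, up to 41 mm high, origin under its middle; not to be disturbed
- tube_block: black block 100 x 66 x 45 mm with 15 white screw-capped tubes standing in it (60 mm high in all), origin under its centre; not to be disturbed
- tip_box: white box of pipette tips with a red tip plate, 122 x 84 x 68 mm, origin under its centre; not to be disturbed
- wash_bottle: white plastic bottle with a blue cap, diameter 54 mm, 130 mm high, origin under its centre; not to be disturbed
- marker: black-capped white marker pen lying on the bench, 130 mm long along its x axis, 13 mm thick, origin under its middle; not to be disturbed
- waste_beaker: clear plastic beaker, diameter 76 mm, 85 mm high, origin under its centre; not to be disturbed

How it is judged:
At the end, for the whole second after the job is handed in: Both racks lie at rest flat on the bench (centre under 31 mm high) with the side of 32 small holes facing straight up within 0.08 rad, each centre within 130 mm of where it was at the start (tipping alone moves it about 77 mm) (angle between each of rack_a, rack_b's own y axis and vertical below 0.08 rad and height (world z) of each of rack_a, rack_b below 0.031 m and distance of each of rack_a, rack_b from where it was at the start of the episode below 0.13 m and linear speed of each of rack_a, rack_b below 0.02 m/s and angular speed of each of rack_a, rack_b below 0.1 rad/s); the robot touches nothing.
It fails at once if a rack is lifted off the bench (its centre rises above 75 mm; tipping alone takes it to 54 mm) (height (world z) of any of rack_a, rack_b above 0.075 m).
It fails at once if the fingers press a rack with more than 15 N: it is pinched or rammed instead of lightly pushed (contact force between the fingers and rack_a above 15 N or contact force between the fingers and rack_b above 15 N).
It fails at once if something else on the bench is shifted by more than 15 mm (distance of any of rack_in_use, pipette, tube_block, tip_box, wash_bottle, marker, waste_beaker from where it was at the start of the episode above 0.015 m).
It also fails if it takes over 42 s, if anything falls off the work surface, if the arm or the gripper's body presses on something with over 40 N, if the wrist force passes 120 N, or if a joint passes its speed limit or range.

ROBOT

A 6-joint arm with a two-finger parallel gripper is mounted at the origin on the work surface. World frame = base frame: x ahead of the robot, y to its left, z up, the work surface at z = 0. Lengths are in m, angles in rad, forces in N, time in s.
With the tool pointing down it reaches from about 0.325 to 0.9 m from the base axis. Payload 6.1 kg.
Tool frame: the origin (TCP) lies at the very end of the fingers, on their centre line; the grasp point (between the pads) lies 19 mm behind it; z points along the fingers, y is the line along which they close (so a half turn about z gives the same grasp; the last joint's range is limited). The gripper opens to 85 mm and grips with 20 to 120 N. Pads are 22 mm wide; open, the fingers measure 114 mm over their backs; the gripper's body (76 mm by 85 mm) begins 54 mm behind the grasp point. The pads swing forward as they close: fully open they stand 13 mm farther back than shut.
Start: joints at [-1.28, 0.22, 1.526, -0, 1.395, -0.126], TCP at [0.253, -0.571, 0.204] pointing down, gripper open.
Joint ranges: [-2.98, 2.98], [-0.91, 2.08], [0.09, 2.57], [-1.24, 4.39], [0.2, 2.65], [-2.68, 2.68]. Speed limits (rad/s): [2.57, 2.57, 3.01, 3.14, 3.14, 3.14].

INTERFACE

Orientations are given as a unit quaternion [w, x, y, z].
In Python, from station import sense, read_camera, camera_model, close_job gives the robot as it stands. The module is installed in compiled form; this text tells all that it offers.
- The arm moves only by the tool move_arm, never from a script. Its arguments are lists of equal length, an entry for each row: "turn": the turn, a rotation vector about the tool's x, y, z in rad, a list of three; "slide": the shift along the tool's x, y, z in m, a list of three; "jaw": the closure, from 0 (fully open) to 1 (shut). A call has exactly 5 rows; each row shifts and turns the commanded pose from where the row before left it, along the tool's axes as they then stand; what a row does not reach is not made up. A row lasts 1/8 s, in which the tool goes at most 62.5 mm and 10.7 degrees, less where a joint would pass 70% of its speed; a pose out of reach is approached as far as the arm can. A call with a gripper value outside its range is refused whole. The fingers move at their own pace and stop on an object; the grip force is fixed at half the most. Time passes only in rows, so rows that do not move let the fingers close, or fill a call up. It gives the time, the measured TCP pose, the force, the opening and the grip force at its end, in the units of the state.
- sense(): the state, without advancing time (a new reading comes with each control period).
- read_camera(name): name is "scene" or "top"; returns the picture (384x512x3 uint8, blue, green, red); there is no depth.
- camera_model(name): a dict with "intrinsics" (3x3 intrinsics, pixels), "k1" (the pictures are not rectified: a ray, as slopes to the right and down, at radius r is drawn at 1 + k1 r^2 times it, then the intrinsics apply), "R" (3x3) and "t" (3): a world point X has camera coordinates R X + t. Camera axes: x right, y down, z forward; pixel columns grow to the right and rows downward; lengths in m; the calibration is good to about 2 mm. A picture is of the moment at which its call begins. camera_model takes no time and is no camera call.
- close_job(): hands the job in; it is judged then, once.
The state is a dict: "t": time; "joint_positions": joint angles; "qd": joint speeds; "tau": joint torques, N m; "ee_pos": TCP position; "orientation": TCP orientation; "force": force on the tool from outside, world axes, zero at the start; "torque": the same for the moment, N m; "grip_width": finger opening in m; "finger_force": force on a finger pad.
Only numpy, scipy, OpenCV 4.12 (cv2) and the standard library are available. Lean on these libraries where they do the work, as an engineer would, in place of code of your own. Each camera call takes 0.05 s, during which the arm holds its last target. There are 200 camera calls.

## Working session

There is one attempt and no reset: what is moved stays moved. The work goes in short steps, Python scripts to look and compute and a tool call to move; the robot and the scene stay as the last step left them, time stands still between calls to the robot, and variables do not carry over. Pictures are saved under pics/ and viewed, at most 10 in all, crops included, and the job is handed in when it is done.

Besides the shell and the picture viewer there is one more tool, called after "Request:" as name(argument=value, ...), one argument or row to a line, values as JSON. move_arm: Moves the arm, as the interface text tells. Its arguments: {"type":"object","properties":{"turn":{"type":"array","items":{"type":"array","items":{"type":"number"}}},"slide":{"type":"array","items":{"type":"array","items":{"type":"number"}}},"jaw":{"type":"array","items":{"type":"number"}}},"required":["turn","slide","jaw"]}

```bash
mkdir -p pics
python3 - <<'E'
from station import *
import cv2
for n in("scene","top"):
    im=read_camera(n); cv2.imwrite(f"pics/{n}0.png",im); 
    m=camera_model(n); print(n,m)
    cv2.imwrite(f"pics/{n}0v.png",cv2.resize(im,(800,600),interpolation=cv2.INTER_CUBIC))
s=sense();print(s)
E
```

```text
scene {'intrinsics': array([[352.17097246,   0.        , 255.80631121],
       [  0.        , 352.17097246, 190.75526285],
       [  0.        ,   0.        ,   1.        ]]), 'k1': -0.05699389117869621, 'R': array([[ 0.0559829 ,  0.99840158,  0.00775912],
       [ 0.66360382, -0.0314013 , -0.74742486],
       [-0.74598652,  0.046992  , -0.66430104]]), 't': array([-0.02101165, -0.36541772,  1.55002757])}
top {'intrinsics': array([[484.44001278,   0.        , 259.92149136],
       [  0.        , 484.44001278, 184.12680787],
       [  0.        ,   0.        ,   1.        ]]), 'k1': -0.07864467542721942, 'R': array([[ 0.00796201, -0.99961346, -0.0266373 ],
       [-0.99811741, -0.00632445, -0.06100524],
       [ 0.06081319,  0.02707288, -0.99778195]]), 't': array([0.01643004, 0.59850969, 1.2251383 ])}
{'t': 0.1, 'joint_positions': array([-1.28010169e+00,  2.21171127e-01,  1.52751319e+00,  2.01212194e-05,
        1.39467830e+00, -1.26126008e-01]), 'qd': array([ 4.37788480e-04, -2.38287157e-03, -2.84016013e-03,  1.82798481e-03,
        1.20894339e-03,  3.94256457e-05]), 'tau': array([ 1.99673894e-03, -4.98241961e+01, -3.90548122e+01, -1.19788774e-04,
        5.63912748e-03,  5.53921973e-05]), 'ee_pos': array([ 0.25285129, -0.57091974,  0.20258516]), 'orientation': array([-8.82804554e-04,  9.78361046e-01,  2.06903068e-01, -6.28683134e-05]), 'force': array([-0.94920551,  0.39289114, -0.69785662]), 'torque': array([ 0.00587173, -0.07121078,  0.01871904]), 'finger_force': 0.0, 'grip_width': 0.08544087708344648}
```

View pics/scene0v.png

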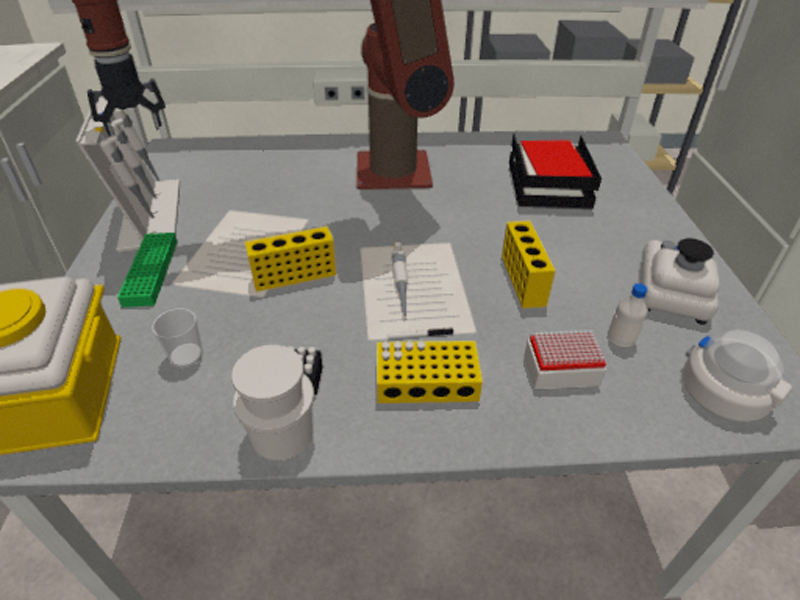

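View pics/top0v.png

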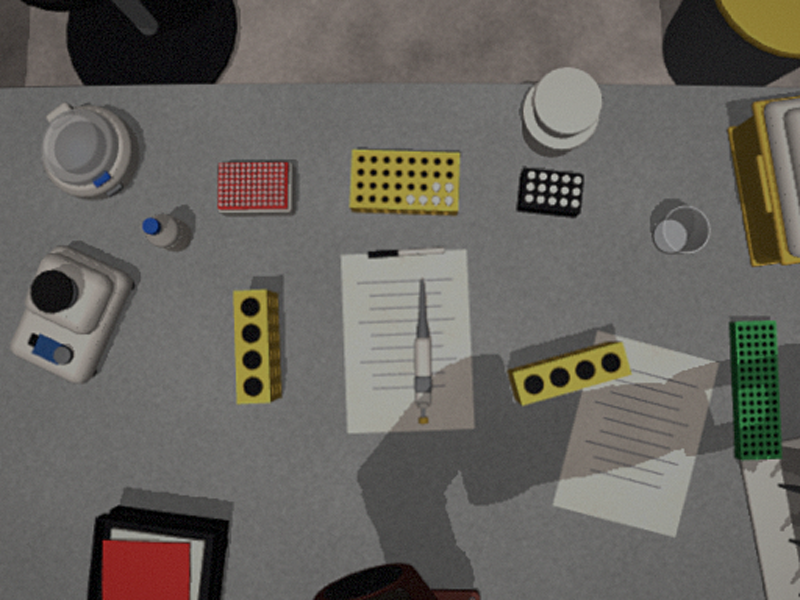

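The scene view shows the racks at about (291,258) and (527,263). In the top view they are at about (570,373) and (257,346), with the pipette between them at (423,350). Next I'll measure the top faces and zoom in on the wide sides.

```bash
cat > h.py <<'E'
import numpy as np,cv2
from station import camera_model
def ray(n,uv):
    m=camera_model(n);K=m["intrinsics"];d=np.array([m["k1"],0,0,0,0.])
    p=cv2.undistortPoints(np.array(uv,float).reshape(-1,1,2),K,d).reshape(-1,2)
    D=np.c_[p,np.ones(len(p))]@m["R"]; return -m["R"].T@m["t"],D
def onz(n,uv,z):
    C,D=ray(n,uv); return C+D*((z-C[2])/D[:,2])[:,None]
def proj(n,X):
    m=camera_model(n);r,_=cv2.Rodrigues(m["R"])
    return cv2.projectPoints(np.array(X,float),r,m["t"],m["intrinsics"],np.array([m["k1"],0,0,0,0.]))[0].reshape(-1,2)
E
python3 - <<'E'
from h import *
im=cv2.imread("pics/scene0.png")
a=cv2.resize(im[138:195,148:222],None,fx=5.4,fy=5.4,interpolation=cv2.INTER_CUBIC)
b=cv2.resize(im[135:200,310:364],None,fx=5.4,fy=5.4,interpolation=cv2.INTER_CUBIC)
H=max(a.shape[0],b.shape[0]);pad=lambda x:cv2.copyMakeBorder(x,0,H-x.shape[0],0,0,0)
cv2.imwrite("pics/crop1.png",np.hstack([pad(a),pad(b)]))
t=cv2.imread("pics/top0.png");h=cv2.cvtColor(t,cv2.COLOR_BGR2HSV)
m=cv2.inRange(h,(20,120,60),(35,255,255))
m2=cv2.morphologyEx(m,cv2.MORPH_CLOSE,np.ones((5,5)))
for c in cv2.findContours(m2,0,2)[0]:
    if cv2.contourArea(c)>800:
        r=cv2.minAreaRect(c);print(r);print(onz("top",cv2.boxPoints(r),.095).round(4).tolist())
        u=cv2.resize(t,None,fx=1,fy=1)
# brightness: top face (brighter) only
for (x0,y0,x1,y1) in ((140,175,190,265),(318,210,412,266)):
    c=t[y0:y1,x0:x1]
    cv2.imwrite(f"pics/t_{x0}.png",cv2.resize(c,None,fx=5,fy=5,interpolation=cv2.INTER_CUBIC))
t1=cv2.imread("pics/t_140.png");t2=cv2.imread("pics/t_318.png");H=max(t1.shape[0],t2.shape[0])
cv2.imwrite("pics/crop2.png",np.hstack([pad(t1) if 0 else cv2.copyMakeBorder(x,0,H-x.shape[0],0,0,0) for x in (t1,t2)]))
E
```

```text
((363.94342041015625, 237.80186462402344), (24.312816619873047, 75.2735824584961), 74.05460357666016)
[[0.4694, -0.1366, 0.095], [0.5198, -0.3102, 0.095], [0.464, -0.326, 0.095], [0.4139, -0.1526, 0.095]]
((164.30145263671875, 221.34510803222656), (71.5756607055664, 28.37233543395996), 88.15238952636719)
[[0.5874, 0.2887, 0.095], [0.59, 0.219, 0.095], [0.4176, 0.2106, 0.095], [0.4144, 0.2797, 0.095]]
((258.6720275878906, 116.16683959960938), (68.80290985107422, 39.946956634521484), 1.8476102352142334)
[[0.7128, 0.1078, 0.095], [0.8116, 0.1061, 0.095], [0.8063, -0.0621, 0.095], [0.708, -0.0592, 0.095]]
((488.5, 114.99999237060547), (107.99998474121094, 44.99999237060547), 90.0)
[[0.9015, -0.4879, 0.095], [0.9038, -0.6023, 0.095], [0.6345, -0.5924, 0.095], [0.6336, -0.4803, 0.095]]
((484.5, 18.0), (36.0, 53.0), 90.0)
[[1.0588, -0.4739, 0.095], [1.0627, -0.6107, 0.095], [0.9682, -0.6055, 0.095], [0.9651, -0.4701, 0.095]]
```

View pics/crop1.png

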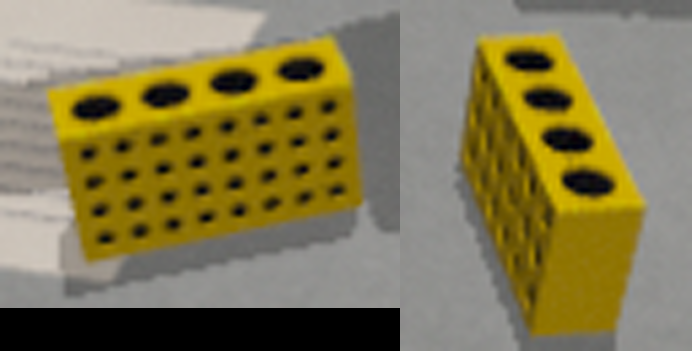

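View pics/crop2.png

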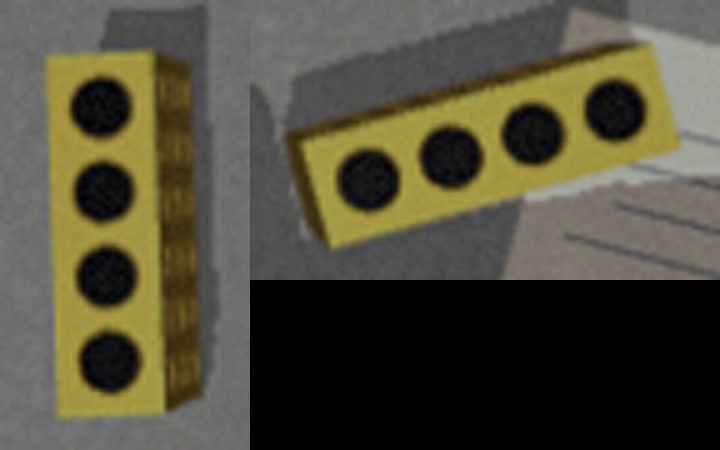

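The +x face of the rack at y<0 clearly shows 4 rows of 8 small holes. I can't read the other rack's visible −y face yet, so I'll rectify that face and work out the top corners.

Run:
```python
from h import *
im=cv2.imread("pics/scene0.png")
f=lambda P,o:(np.array(P,float)+.5)/5-.5+np.array(o)
L=onz("top",f([(47,57),(153,50),(165,412),(58,416)],(140,175)),.095)
R=onz("top",f([(52,140),(398,45),(430,148),(82,247)],(318,210)),.095)
for n,Q in(("L",L),("R",R)):
    print(n,Q.round(4).tolist(),Q.mean(0).round(4),np.linalg.norm(np.roll(Q,-1,0)-Q,axis=1).round(4))
    e=Q[2]-Q[1] if n=="L" else Q[1]-Q[0]; a=np.arctan2(e[1],e[0]); print("long deg",np.degrees(a)); 
for Q,i,j in((L,1,2),(R,0,1)):
    q=np.array([Q[i],Q[j],Q[j]*[1,1,0],Q[i]*[1,1,0]]);print(proj("scene",q).round(1).tolist())
q=np.array([L[1],L[2],L[2]*[1,1,0],L[1]*[1,1,0]])
H=cv2.getPerspectiveTransform(proj("scene",q).astype(np.float32),np.float32([[0,0],[700,0],[700,380],[0,380]]))
a=cv2.warpPerspective(im,H,(700,380),flags=cv2.INTER_CUBIC)
cv2.imwrite("pics/rect.png",a[:, :])
for n,uv,z in(("pip",[(423,278),(423,425),(423,350)],.02),("paper",[(405,182)],.052),("tipbox",[(254,185)],.068),("bottle",[(162,232)],.06),("blk",[(550,190)],.06),("beak",[(682,230)],.05),("marker",[(368,254),(445,252)],.006)):
    print(n,onz("top",np.array(uv)*.64,z).round(3).tolist())
```

```text
L [[0.5874, 0.2886, 0.095], [0.5912, 0.2365, 0.095], [0.4165, 0.2276, 0.095], [0.4138, 0.2799, 0.095]] [0.5022 0.2581 0.095 ] [0.0522 0.1749 0.0523 0.1739]
long deg -177.10512841205514
R [[0.4667, -0.1451, 0.095], [0.513, -0.3111, 0.095], [0.4639, -0.3263, 0.095], [0.4159, -0.1596, 0.095]] [ 0.4649 -0.2355  0.095 ] [0.1723 0.0514 0.1735 0.0528]
long deg -74.41317524365044
[[338.5, 173.6], [323.9, 141.3], [320.3, 163.7], [333.6, 196.9]]
[[212.6, 152.8], [158.6, 163.0], [163.6, 186.1], [214.6, 175.7]]
pip [[0.614, -0.007, 0.02], [0.375, -0.009, 0.02], [0.497, -0.008, 0.02]]
paper [[0.767, 0.023, 0.052]]
tipbox [[0.759, 0.265, 0.068]]
bottle [[0.684, 0.417, 0.06]]
blk [[0.754, -0.209, 0.06]]
beak [[0.692, -0.424, 0.05]]
marker [[0.655, 0.085, 0.006], [0.659, -0.043, 0.006]]
```

View pics/rect.png

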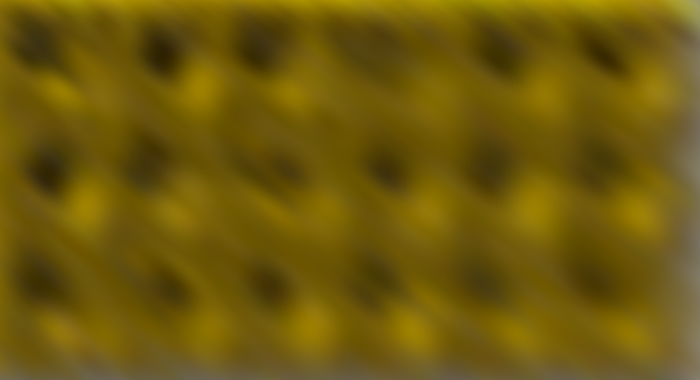

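The rectified face shows 3 rows of 6 large holes, so the left rack's small-hole side faces +y and I'll push it towards −y. The right rack (y<0) gets pushed from its +x side towards the robot. I'll shut the jaws and go behind the right rack first.

Request:
move_arm(
  turn=[
    [0,0,0.145],
    [0,0,0],
    [0,0,0],
    [0,0,0],
    [0,0,0],
  ],
  slide=[
    [0,0,0],
    [0.045,-0.033,0],
    [0.045,-0.033,0],
    [0.045,-0.033,0],
    [0.045,-0.033,0],
  ],
  jaw=[1,1,1,1,1],
)

```text
t: 0.72
ee_pos: [0.3917, -0.3943, 0.2032]
orientation: [-0.0, 0.991, 0.135, -0.0]
force: [0.7, -0.5, -0.3]
grip_width: 0.0
finger_force: 0.0
```

Request:
move_arm(
  turn=[
    [0,0,0],
    [0,0,0],
    [0,0,0],
    [0,0,0],
    [0,0,0],
  ],
  slide=[
    [0.045,-0.033,0],
    [0.045,-0.033,0],
    [0.045,-0.033,0],
    [0.045,-0.033,0],
    [0,0,0],
  ],
  jaw=[1,1,1,1,1],
)

```text
t: 1.35
ee_pos: [0.5305, -0.217, 0.2031]
orientation: [-0.001, 0.99, 0.138, -0.0]
force: [-0.8, 0.3, 0.4]
grip_width: -0.0001
finger_force: 0.0
```

The TCP is where I wanted it, so I'll lower to about z = 0.082, some 29 mm short of the face.

Request:
move_arm(
  turn=[
    [0,0,0],
    [0,0,0],
    [0,0,0],
    [0,0,0],
    [0,0,0],
  ],
  slide=[
    [0,0,0.03],
    [0,0,0.03],
    [0,0,0.03],
    [0,0,0.031],
    [0,0,0],
  ],
  jaw=[1,1,1,1,1],
)

```text
t: 1.98
ee_pos: [0.5258, -0.22, 0.0794]
orientation: [-0.002, 0.991, 0.135, -0.003]
force: [0.0, -0.3, 0.6]
grip_width: 0.0001
finger_force: 0.0
```

Run:
```python
from station import *
import cv2,numpy as np
a,b=read_camera("scene"),read_camera("top")
cv2.imwrite("pics/low.png",np.hstack([cv2.resize(a[110:230,120:240],(400,400),interpolation=cv2.INTER_CUBIC),cv2.resize(b[160:300,290:430],(400,400),interpolation=cv2.INTER_CUBIC)]))
```

```text
(no output)
```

View pics/low.png

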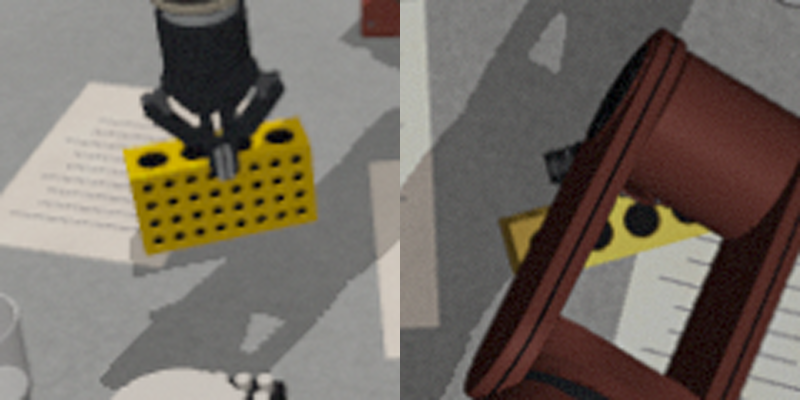

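The fingers are in front of the small-hole face (scene crop at about (225,160)), near its middle. Now a slow push along tool −x.

Request:
move_arm(
  turn=[
    [0,0,0],
    [0,0,0],
    [0,0,0],
    [0,0,0],
    [0,0,0],
  ],
  slide=[
    [-0.006,0,0],
    [-0.006,0,0],
    [-0.005,0,0],
    [-0.005,0,0],
    [-0.005,0,0],
  ],
  jaw=[1,1,1,1,1],
)

```text
t: 2.7
ee_pos: [0.5026, -0.2279, 0.0827]
orientation: [0.0, 0.991, 0.135, 0.0]
force: [-0.9, 0.2, 0.3]
grip_width: 0.0002
finger_force: 0.0
```

Request:
move_arm(
  turn=[
    [0,0,0],
    [0,0,0],
    [0,0,0],
    [0,0,0],
    [0,0,0],
  ],
  slide=[
    [-0.005,0,0],
    [-0.005,0,0],
    [-0.005,0,0],
    [-0.005,0,0],
    [-0.005,0,0],
  ],
  jaw=[1,1,1,1,1],
)

```text
t: 3.32
ee_pos: [0.4785, -0.2346, 0.0826]
orientation: [0.0, 0.991, 0.136, 0.0]
force: [0.0, 0.2, -0.4]
grip_width: 0.0003
finger_force: 0.0
```

Request:
move_arm(
  turn=[
    [0,0,0],
    [0,0,0],
    [0,0,0],
    [0,0,0],
    [0,0,0],
  ],
  slide=[
    [-0.005,0,0],
    [-0.005,0,0],
    [-0.005,0,0],
    [-0.005,0,0],
    [-0.005,0,0],
  ],
  jaw=[1,1,1,1,1],
)

```text
t: 3.95
ee_pos: [0.4544, -0.2413, 0.0826]
orientation: [-0.0, 0.991, 0.135, -0.0]
force: [-0.7, 0.4, -0.7]
grip_width: 0.0001
finger_force: 0.0
```

Run:
```python
from station import *
import cv2,numpy as np
a,b=read_camera("scene"),read_camera("top")
cv2.imwrite("pics/push1.png",np.hstack([cv2.resize(a[110:230,120:240],(400,400),interpolation=cv2.INTER_CUBIC),cv2.resize(b[160:300,290:430],(400,400),interpolation=cv2.INTER_CUBIC)]))
```

```text
(no output)
```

View pics/push1.png

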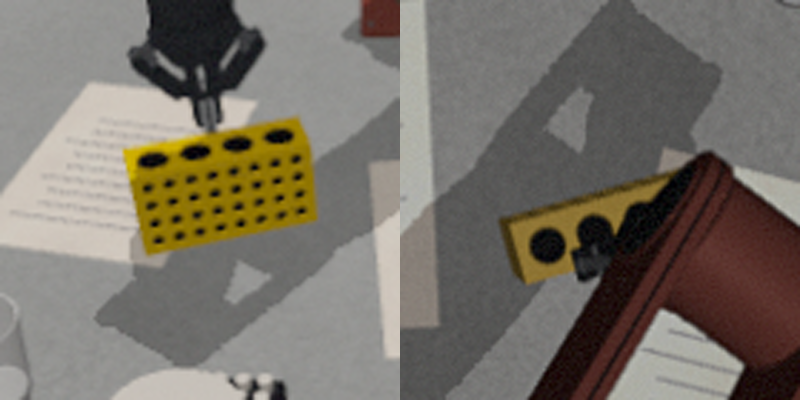

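The rack hasn't moved. The fingers seem to have passed over it, even though the TCP reads z = 0.083. I'll triangulate the visible fingertips and compare with the reported TCP.

Run:
```python
from h import *
from station import sense
s=sense();print(s["ee_pos"],s["grip_width"])
for nm,a,b,t in(("before",(187.5,163.4),(346,217.7),(.5258,-.22,.0794)),("now",(182.4,149),(356.5,252.8),(.4544,-.2413,.0826))):
    C1,D1=ray("scene",[a]);C2,D2=ray("top",[b]);A=np.c_[D1[0],-D2[0]]
    k=np.linalg.lstsq(A,C2-C1,rcond=None)[0];p,q=C1+D1[0]*k[0],C2+D2[0]*k[1]
    print(nm,p.round(4),q.round(4),"TCP px",proj("scene",[t]).round(1),proj("top",[t]).round(1))
    print((proj("scene",[t])-[120,110])/.3,(proj("top",[t])-[290,160])/.35+[400,0])
im=cv2.imread("pics/push1.png")
# rack face in both images at start
```

```text
[ 0.45425536 -0.24127587  0.08253755] 0.0002250463769912852
before [ 0.5166 -0.2214  0.0929] [ 0.5144 -0.1892  0.088 ] TCP px [[188.2 168.6]] [[358.1 213.1]]
[[227.37008402 195.43770924]] [[594.64739409 151.605715  ]]
now [ 0.4324 -0.2461  0.0894] [ 0.4301 -0.2151  0.0843] TCP px [[183.5 154.6]] [[367.2 242.7]]
[[211.5856654  148.51757749]] [[620.59211847 236.30951472]]
```

The visible tip sits roughly 15–20 mm above the TCP point, so the fingers swept just over the top (95 mm). I'll lift, go back out in front and come down lower, then check the tip by mask before pushing.

Request:
move_arm(
  turn=[
    [0,0,0],
    [0,0,0],
    [0,0,0],
    [0,0,0],
    [0,0,0],
  ],
  slide=[
    [0,0,-0.04],
    [0.04,0,0],
    [0.04,0,0],
    [0,0,0.02],
    [0,0,0.02],
  ],
  jaw=[1,1,1,1,1],
)

```text
t: 4.68
ee_pos: [0.5309, -0.2194, 0.0808]
orientation: [-0.0, 0.991, 0.136, -0.001]
force: [0.1, 0.3, -1.2]
grip_width: -0.0
finger_force: 0.0
```

Request:
move_arm(
  turn=[
    [0,0,0],
    [0,0,0],
    [0,0,0],
    [0,0,0],
    [0,0,0],
  ],
  slide=[
    [0,0,0.01],
    [0,0,0.01],
    [0,0,0],
    [0,0,0],
    [0,0,0],
  ],
  jaw=[1,1,1,1,1],
)

```text
t: 5.3
ee_pos: [0.5323, -0.2201, 0.0634]
orientation: [0.0, 0.991, 0.135, 0.001]
force: [-0.5, -0.5, 0.2]
grip_width: 0.0001
finger_force: 0.0
```

Run:
```python
from h import *
from station import *
s=sense();t=s["ee_pos"];print(t)
a,b=read_camera("scene"),read_camera("top")
cv2.imwrite("pics/s2.png",a);cv2.imwrite("pics/t2.png",b)
ps,pt=proj("scene",[t])[0],proj("top",[t])[0];print(ps,pt)
v=[]
for im,c in((a,ps),(b,pt)):
    x0,y0=int(c[0])-25,int(c[1])-35
    k=cv2.resize(im[y0:y0+70,x0:x0+50],None,fx=8,fy=8,interpolation=cv2.INTER_CUBIC)
    cv2.drawMarker(k,tuple(int(q) for q in ((c-[x0,y0])*8+4)),(0,0,255),0,20,1); v.append(k)
cv2.imwrite("pics/tip2.png",np.hstack(v))
```

```text
[ 0.53232516 -0.22009814  0.06342297]
[188.60135057 173.9409131 ] [357.02233825 210.4178555 ]
```

View pics/tip2.png

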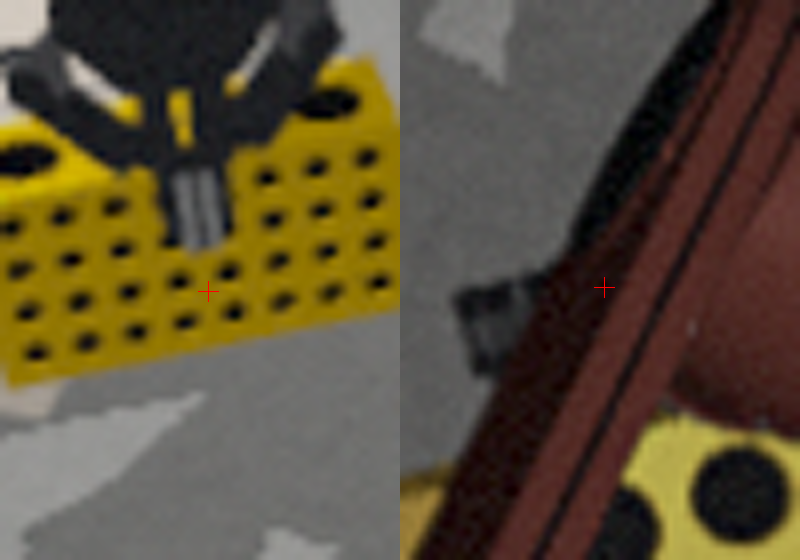

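The fingertip ends at crop (200,245), about 6 px above the TCP mark at (208,291), so the real tip is some 20–25 mm higher than reported. I'll go 12 mm lower and push slowly, tracking the rack numerically.

Request:
move_arm(
  turn=[
    [0,0,0],
    [0,0,0],
    [0,0,0],
    [0,0,0],
    [0,0,0],
  ],
  slide=[
    [0,0,0.012],
    [-0.005,0,0],
    [-0.005,0,0],
    [-0.005,0,0],
    [-0.005,0,0],
  ],
  jaw=[1,1,1,1,1],
)

```text
t: 6.02
ee_pos: [0.5123, -0.2253, 0.0508]
orientation: [0.0, 0.991, 0.135, 0.0]
force: [-0.8, -0.4, -0.2]
grip_width: -0.0003
finger_force: 0.0
```

```bash
cat > chk.py <<'E'
import sys;from h import *
from station import *
import time
s=sense();print(s["t"],s["ee_pos"].round(4),s["force"].round(1))
for n,rs in(("scene",((145,130,235,205),(315,120,375,205))),("top",((310,190,430,310),(130,160,250,280)))):
    im=read_camera(n);cv2.imwrite(f"pics/k{s['t']:.2f}{n}.png",im)
    m=cv2.inRange(cv2.cvtColor(im,cv2.COLOR_BGR2HSV),(20,120,50),(35,255,255))
    for x0,y0,x1,y1 in rs:
        q=cv2.findNonZero(m[y0:y1,x0:x1]).reshape(-1,2)+[x0,y0]
        print(n,len(q),"left",q[q[:,0].argmin()],"right",q[q[:,0].argmax()],"top",q[q[:,1].argmin()],"bot",q[q[:,1].argmax()])
E
python3 chk.py
python3 - <<'E'
import cv2
for n,rs in(("scene0",((145,130,235,205),(315,120,375,205))),("top0",((310,190,430,310),(130,160,250,280)))):
    m=cv2.inRange(cv2.cvtColor(cv2.imread(f"pics/{n}.png"),cv2.COLOR_BGR2HSV),(20,120,50),(35,255,255))
    for x0,y0,x1,y1 in rs:
        q=cv2.findNonZero(m[y0:y1,x0:x1]).reshape(-1,2)+[x0,y0]
        print("start",n,len(q),"left",q[q[:,0].argmin()],"right",q[q[:,0].argmax()],"top",q[q[:,1].argmin()],"bot",q[q[:,1].argmax()])
E
```

```text
6.025 [ 0.5123 -0.2253  0.0508] [-0.8 -0.4 -0.2]
scene 1392 left [157 155] right [214 166] top [208 145] bot [164 186]
scene 1228 left [321 163] right [354 171] top [337 141] bot [334 196]
top 434 left [325 237] right [386 243] top [341 232] bot [331 256]
top 1605 left [150 187] right [179 237] top [151 186] bot [152 257]
start scene0 1610 left [157 154] right [214 168] top [206 145] bot [164 186]
start scene0 1225 left [321 163] right [354 171] top [337 141] bot [334 196]
start top0 1360 left [325 238] right [403 238] top [387 219] bot [333 258]
start top0 1592 left [150 186] right [179 237] top [150 186] bot [152 257]
```

Request:
move_arm(
  turn=[
    [0,0,0],
    [0,0,0],
    [0,0,0],
    [0,0,0],
    [0,0,0],
  ],
  slide=[
    [-0.005,0,0],
    [-0.005,0,0],
    [-0.005,0,0],
    [-0.005,0,0],
    [-0.005,0,0],
  ],
  jaw=[1,1,1,1,1],
)

```text
t: 6.75
ee_pos: [0.4884, -0.232, 0.0508]
orientation: [0.0, 0.991, 0.135, 0.0]
force: [1.3, -0.8, 0.9]
grip_width: -0.0001
finger_force: 0.6
```

```bash
python3 chk.py
```

```text
6.75 [ 0.4884 -0.232   0.0508] [ 1.3 -0.8  0.9]
scene 1449 left [156 153] right [214 170] top [207 143] bot [164 184]
scene 1229 left [321 163] right [354 171] top [337 141] bot [334 196]
top 462 left [325 238] right [380 251] top [339 233] bot [336 264]
top 1605 left [150 186] right [179 238] top [150 186] bot [152 257]
```

Run:
```python
from h import *
import glob
a=cv2.imread("pics/scene0.png");b=cv2.imread("pics/k6.75scene.png")
v=[cv2.resize(x[135:200,150:220],None,fx=5.6,fy=5.6,interpolation=cv2.INTER_CUBIC) for x in(a,b)]
cv2.imwrite("pics/cmp.png",np.hstack(v))
```

```text
(no output)
```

View pics/cmp.png

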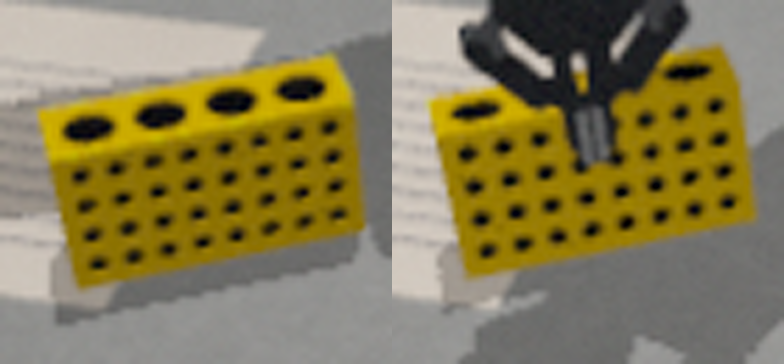

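The rack is tilting, not sliding: the top face is thinner and the wide face is taller. The fingertips are at the second row of holes, so I'll keep pushing.

Request:
move_arm(
  turn=[
    [0,0,0],
    [0,0,0],
    [0,0,0],
    [0,0,0],
    [0,0,0],
  ],
  slide=[
    [-0.005,0,0],
    [-0.005,0,0],
    [-0.005,0,0],
    [-0.005,0,0],
    [-0.005,0,0],
  ],
  jaw=[1,1,1,1,1],
)

```text
t: 7.48
ee_pos: [0.4638, -0.2385, 0.0504]
orientation: [-0.0, 0.991, 0.135, -0.0]
force: [-0.1, 0.0, 0.6]
grip_width: -0.0001
finger_force: 0.0
```

Request:
move_arm(
  turn=[
    [0,0,0],
    [0,0,0],
    [0,0,0],
    [0,0,0],
    [0,0,0],
  ],
  slide=[
    [-0.005,0,0],
    [-0.004,0,0],
    [0,0,0],
    [0,0,0],
    [0,0,0],
  ],
  jaw=[1,1,1,1,1],
)

```text
t: 8.1
ee_pos: [0.4559, -0.2409, 0.0507]
orientation: [0.0, 0.991, 0.136, 0.0]
force: [0.0, 0.6, -0.2]
grip_width: -0.0
finger_force: 0.0
```

```bash
python3 chk.py
```

```text
8.1 [ 0.4559 -0.2409  0.0507] [ 0.   0.6 -0.2]
scene 1279 left [156 149] right [210 159] top [203 140] bot [161 175]
scene 1226 left [321 163] right [354 171] top [337 141] bot [334 196]
top 784 left [331 258] right [399 279] top [346 253] bot [363 289]
top 1599 left [150 186] right [179 238] top [150 186] bot [152 257]
```

The push force is back to zero and the rack has gone over. Next I lift clear, turn so tool −x points along the second push direction (world −y), and cross over.

Request:
move_arm(
  turn=[
    [0,0,0],
    [0,0,0],
    [0,0,0],
    [0,0,0],
    [0,0,-0.168],
  ],
  slide=[
    [0.03,0,0],
    [0,0,-0.05],
    [0,0,-0.05],
    [0,0,-0.05],
    [0,0,0],
  ],
  jaw=[1,1,1,1,1],
)

```text
t: 8.82
ee_pos: [0.4875, -0.2346, 0.2063]
orientation: [0.004, 0.975, 0.22, 0.003]
force: [0.2, -0.9, 0.0]
grip_width: 0.0001
finger_force: 0.0
```

Request:
move_arm(
  turn=[
    [0,0,-0.168],
    [0,0,-0.168],
    [0,0,-0.168],
    [0,0,-0.168],
    [0,0,-0.168],
  ],
  slide=[
    [0,0,0],
    [0,0,0],
    [0,0,0],
    [0,0,0],
    [0,0,0],
  ],
  jaw=[1,1,1,1,1],
)

```text
t: 9.45
ee_pos: [0.4846, -0.2328, 0.2005]
orientation: [-0.0, 0.8, 0.599, -0.0]
force: [-0.1, -0.4, -0.6]
grip_width: -0.0
finger_force: 0.0
```

Request:
move_arm(
  turn=[
    [0,0,-0.168],
    [0,0,-0.168],
    [0,0,0],
    [0,0,0],
    [0,0,0],
  ],
  slide=[
    [0,0,0],
    [0,0,0],
    [0,0,0],
    [0.056,0.004,0],
    [0.056,0.004,0],
  ],
  jaw=[1,1,1,1,1],
)

```text
t: 10.07
ee_pos: [0.4874, -0.1198, 0.2005]
orientation: [-0.0, 0.693, 0.721, 0.0]
force: [0.4, 0.0, 0.9]
grip_width: 0.0001
finger_force: 0.0
```

Request:
move_arm(
  turn=[
    [0,0,0],
    [0,0,0],
    [0,0,0],
    [0,0,0],
    [0,0,0],
  ],
  slide=[
    [0.056,0.004,0],
    [0.056,0.004,0],
    [0.056,0.004,0],
    [0.056,0.004,0],
    [0.056,0.004,0],
  ],
  jaw=[1,1,1,1,1],
)

```text
t: 10.7
ee_pos: [0.4949, 0.1619, 0.2009]
orientation: [0.0, 0.692, 0.721, 0.0]
force: [0.1, -0.7, 0.4]
grip_width: 0.0
finger_force: 0.0
```

Request:
move_arm(
  turn=[
    [0,0,0],
    [0,0,0],
    [0,0,0],
    [0,0,0],
    [0,0,0],
  ],
  slide=[
    [0.056,0.004,0],
    [0.056,0.004,0],
    [0.056,0.004,0],
    [0,0,0],
    [0,0,0],
  ],
  jaw=[1,1,1,1,1],
)

```text
t: 11.32
ee_pos: [0.4991, 0.3282, 0.2002]
orientation: [0.0, 0.692, 0.722, -0.001]
force: [-0.6, -0.6, 0.3]
grip_width: -0.0001
finger_force: 0.0
```

```bash
python3 chk.py
python3 - <<'E'
from h import *
import glob
f=sorted(glob.glob("pics/k*top.png"),key=lambda s:float(s[6:-7]))[-1];t=cv2.imread(f)
m=cv2.morphologyEx(cv2.inRange(cv2.cvtColor(t,cv2.COLOR_BGR2HSV),(20,120,50),(35,255,255)),cv2.MORPH_CLOSE,np.ones((5,5)))
for c in cv2.findContours(m[190:],0,2,offset=(0,190))[0]:
    if cv2.contourArea(c)>800:
        for z in(.052,.095):
            q=onz("top",cv2.boxPoints(cv2.minAreaRect(c)),z);print(z,q.mean(0).round(3),np.linalg.norm(np.roll(q,-1,0)-q,axis=1).round(3))
from station import sense
s=sense();from scipy.spatial.transform import Rotation as R
w,x,y,z=s["orientation"];M=R.from_quat([x,y,z,w]).as_matrix();print(M.round(3),s["joint_positions"].round(2))
E
```

```text
11.325 [0.4991 0.3282 0.2002] [-0.6 -0.6  0.3]
scene 1407 left [156 149] right [210 159] top [203 140] bot [161 175]
scene 1226 left [321 163] right [354 171] top [337 141] bot [334 196]
top 2525 left [331 258] right [409 273] top [394 240] bot [342 295]
top 1595 left [149 187] right [179 239] top [167 185] bot [152 257]
0.052 [ 0.392 -0.255  0.052] [0.178 0.1   0.177 0.099]
0.095 [ 0.397 -0.246  0.095] [0.172 0.096 0.171 0.096]
0.052 [0.497 0.259 0.052] [0.072 0.169 0.072 0.17 ]
0.095 [0.498 0.249 0.095] [0.07  0.163 0.069 0.164]
[[-0.043  0.999 -0.   ]
 [ 0.999  0.043 -0.001]
 [-0.001 -0.    -1.   ]] [ 0.45  0.16  1.6  -0.    1.38  0.41]
```

The first rack lies flat at (0.392, −0.255), with a 177 × 99 mm face at z = 52 mm, 75 mm from where it started. The arm is now behind the second rack, so I'll lower and push the same way.

Request:
move_arm(
  turn=[
    [0,0,0],
    [0,0,0],
    [0,0,0],
    [0,0,0],
    [0,0,0],
  ],
  slide=[
    [0,0,0.04],
    [0,0,0.04],
    [0,0,0.04],
    [0,0,0.029],
    [0,0,0],
  ],
  jaw=[1,1,1,1,1],
)

```text
t: 12.05
ee_pos: [0.4975, 0.3259, 0.049]
orientation: [-0.001, 0.692, 0.722, -0.003]
force: [-0.9, -0.3, 0.0]
grip_width: 0.0002
finger_force: 0.0
```

Request:
move_arm(
  turn=[
    [0,0,0],
    [0,0,0],
    [0,0,0],
    [0,0,0],
    [0,0,0],
  ],
  slide=[
    [-0.005,0,0],
    [-0.005,0,0],
    [-0.005,0,0],
    [-0.005,0,0],
    [-0.005,0,0],
  ],
  jaw=[1,1,1,1,1],
)

```text
t: 12.68
ee_pos: [0.5006, 0.3031, 0.0518]
orientation: [0.0, 0.691, 0.723, 0.0]
force: [0.1, 0.0, 0.4]
grip_width: -0.0001
finger_force: 0.0
```

Request:
move_arm(
  turn=[
    [0,0,0],
    [0,0,0],
    [0,0,0],
    [0,0,0],
    [0,0,0],
  ],
  slide=[
    [-0.005,0,0],
    [-0.005,0,0],
    [-0.005,0,0],
    [-0.005,0,0],
    [-0.005,0,0],
  ],
  jaw=[1,1,1,1,1],
)

```text
t: 13.3
ee_pos: [0.5017, 0.2781, 0.0517]
orientation: [0.0, 0.691, 0.723, 0.0]
force: [0.5, 1.8, 1.1]
grip_width: -0.0001
finger_force: 0.5
```

```bash
python3 chk.py
```

```text
13.3 [0.5017 0.2781 0.0517] [0.5 1.8 1.1]
scene 1405 left [156 149] right [210 159] top [203 140] bot [161 175]
scene 1031 left [319 143] right [349 179] top [329 140] bot [334 196]
top 2542 left [331 258] right [409 273] top [394 240] bot [342 295]
top 1114 left [158 186] right [181 241] top [169 185] bot [160 257]
```

The bottom edge hasn't moved in the scene view (334,196) while the top has shifted, so the rack is tipping. I'll carry on.

Request:
move_arm(
  turn=[
    [0,0,0],
    [0,0,0],
    [0,0,0],
    [0,0,0],
    [0,0,0],
  ],
  slide=[
    [-0.005,0,0],
    [-0.005,0,0],
    [-0.005,0,0],
    [-0.005,0,0],
    [-0.005,0,0],
  ],
  jaw=[1,1,1,1,1],
)

```text
t: 14.02
ee_pos: [0.5026, 0.2529, 0.0514]
orientation: [-0.0, 0.691, 0.723, -0.0]
force: [-0.4, 1.2, 1.0]
grip_width: -0.0001
finger_force: 0.0
```

Request:
move_arm(
  turn=[
    [0,0,0],
    [0,0,0],
    [0,0,0],
    [0,0,0],
    [0,0,0],
  ],
  slide=[
    [-0.005,0,0],
    [-0.004,0,0],
    [0,0,0],
    [0,0,0],
    [0,0,0],
  ],
  jaw=[1,1,1,1,1],
)

```text
t: 14.65
ee_pos: [0.5031, 0.2446, 0.0516]
orientation: [-0.0, 0.691, 0.723, 0.0]
force: [0.4, -0.1, 0.1]
grip_width: 0.0001
finger_force: 0.0
```

```bash
python3 chk.py
```

```text
14.65 [0.5031 0.2446 0.0516] [ 0.4 -0.1  0.1]
scene 1406 left [156 149] right [210 159] top [203 140] bot [161 175]
scene 674 left [315 153] right [334 183] top [315 153] bot [315 198]
top 2537 left [331 258] right [409 273] top [394 240] bot [342 295]
top 2443 left [176 186] right [217 240] top [196 185] bot [179 255]
```

The second rack is down. I'll back off, lift clear, and check the final state.

Request:
move_arm(
  turn=[
    [0,0,0],
    [0,0,0],
    [0,0,0],
    [0,0,0],
    [0,0,0],
  ],
  slide=[
    [0.03,0,0],
    [0,0,-0.05],
    [0,0,-0.05],
    [0,0,-0.05],
    [0.04,0,0],
  ],
  jaw=[1,1,1,1,1],
)

```text
t: 15.38
ee_pos: [0.5037, 0.3146, 0.2079]
orientation: [0.002, 0.692, 0.722, 0.005]
force: [0.9, 0.6, -0.1]
grip_width: -0.0
finger_force: 0.0
```

Request:
move_arm(
  turn=[
    [0,0,0],
    [0,0,0],
    [0,0,0],
    [0,0,0],
    [0,0,0],
  ],
  slide=[
    [0.05,0,0],
    [0.05,0,0],
    [0,0,0],
    [0,0,0],
    [0,0,0],
  ],
  jaw=[1,1,1,1,1],
)

```text
t: 16.0
ee_pos: [0.4957, 0.4132, 0.2016]
orientation: [0.0, 0.691, 0.722, -0.0]
force: [0.6, 0.2, 0.3]
grip_width: 0.0002
finger_force: 0.0
```

Run:
```python
from h import *
from station import *
t=read_camera("top");cv2.imwrite("pics/final.png",cv2.resize(t,(800,600),interpolation=cv2.INTER_CUBIC))
m=cv2.morphologyEx(cv2.inRange(cv2.cvtColor(t,cv2.COLOR_BGR2HSV),(20,120,50),(35,255,255)),cv2.MORPH_CLOSE,np.ones((5,5)))
for c in cv2.findContours(m[170:],0,2,offset=(0,170))[0]:
    if cv2.contourArea(c)>800:
        q=onz("top",cv2.boxPoints(cv2.minAreaRect(c)),.052);print(q.mean(0).round(3),np.linalg.norm(np.roll(q,-1,0)-q,axis=1).round(3))
print(sense()["ee_pos"],sense()["t"])
```

```text
[ 0.393 -0.255  0.052] [0.178 0.1   0.177 0.1  ]
[0.506 0.178 0.052] [0.1   0.174 0.1   0.175]
[0.49584329 0.4131804  0.20172103] 16.05
```

View pics/final.png

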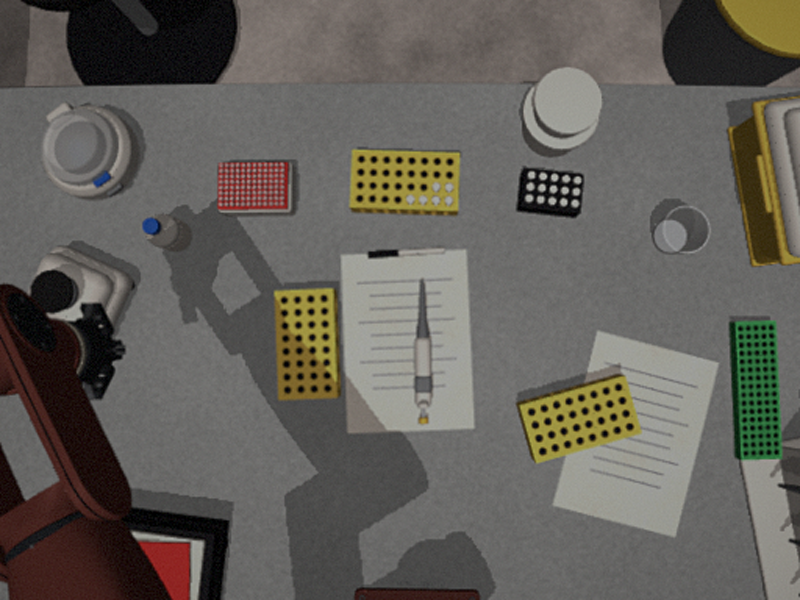

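Both racks lie flat with 32 small holes up, at (307,343) and (578,418), and everything else is where it was. The hand is close to the appliance at (90,300), so I'll move away from it before handing in.

Request:
move_arm(
  turn=[
    [0,0,0],
    [0,0,0],
    [0,0,0],
    [0,0,0],
    [0,0,0],
  ],
  slide=[
    [0,0,-0.03],
    [0,0,-0.03],
    [-0.04,0,0],
    [0,0,0],
    [0,0,0],
  ],
  jaw=[1,1,1,1,1],
)

```text
t: 16.68
ee_pos: [0.4975, 0.3739, 0.2617]
orientation: [-0.0, 0.692, 0.722, 0.0]
force: [0.1, 0.3, -0.1]
grip_width: 0.0001
finger_force: 0.0
```

```bash
python3 -c "
from station import *
s=sense();print(s['ee_pos'],s['force'],abs(s['qd']).max());print(close_job())"
```

```text
[0.49747413 0.3738505  0.26165404] [ 0.08044201  0.33577925 -0.0842151 ] 0.017336584709888657
the job is handed in; nothing more can be done
None
```

Both racks now lie flat with the 32 small holes up, each about 75–80 mm from where it stood; nothing else on the bench appears to have moved, the hand is clear, and the job was handed in at about 17 s (no verdict was returned).

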